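# Lock the bottles into the bench shaker and start it

## Robot

A 6-joint arm with a two-finger parallel gripper is mounted at the origin on a cart in front of the work surface, level with it; the furniture and walls round the work are solid. World frame = base frame: x ahead of the robot, y to its left, z up, the work surface at z = 0. Lengths are in m, angles in rad, forces in N, time in s.
With the tool pointing down it reaches from about 0.35 to 0.975 m from the base axis. Payload 4.9 kg.
Tool frame: the origin (TCP) lies at the very end of the fingers, on their centre line; the grasp point (between the pads) lies 19 mm behind it; z points along the fingers, y is the line along which they close (so a half turn about z gives the same grasp; the last joint's range is limited). The gripper opens to 85 mm and grips with 20 to 120 N. Pads are 22 mm wide; open, the fingers measure 114 mm over their backs; the gripper's body (76 mm by 85 mm) begins 54 mm behind the grasp point. The pads swing forward as they close: fully open they stand 13 mm farther back than shut.
Start: joints at [-1.292, 0.053, 1.613, -0, 1.476, -0.119], TCP at [0.242, -0.576, 0.231] pointing down, gripper open.
Joint ranges: [-3.01, 3.01], [-1.01, 2.22], [0.06, 2.58], [-1.02, 4.17], [0.09, 2.62], [-3.14, 3.14]. Speed limits (rad/s): [2.57, 2.57, 3.14, 3.14, 3.14, 3.14].

## Interface

Orientations are given as a unit quaternion [w, x, y, z].
In Python, from plant import state, optics, ticket, nets gives the robot as it stands. The module is installed in compiled form; this text tells all that it offers.
- The arm moves only by the shell command python3 -m inch 'ROWS' [OPENING]. ROWS is JSON, a list of rows, each an object of numbers: "dx", "dy", "dz": the shift along the tool's x, y, z as a fraction of full scale; "rx", "ry", "rz": the turn, a rotation vector about the tool's x, y, z as a fraction of full scale. In form: [{"dx": .., "dy": .., "dz": .., "rx": .., "ry": .., "rz": ..}, ...]. A call has 1 to 5 rows; each row is the pose to reach, as a shift and turn from the pose commanded when the call began, along the tool's axes at that moment; what a row does not reach only later rows make up. Full scale, the value 1, is 0.8 m for a shift and 1.5 rad for a turn. A row lasts 1/10 s, in which the tool goes at most 50 mm and 8.59 degrees, less where a joint would pass 70% of its speed; a pose out of reach is approached as far as the arm can. A call with a number of a shift or a turn outside -1 to 1 is refused whole. A call with a gripper value outside its range is refused whole. OPENING is the opening, from -1 (shut) to 1 (fully open), set as the call begins (- or left out, the last holds). The fingers move at their own pace and stop on an object; the grip force is fixed at half the most. Time passes only in rows, so rows that repeat a pose let the fingers close. It gives the time, the measured TCP pose, the force, the opening and the grip force at its end, in the units of the state.
- state(): the state, without advancing time (a new reading comes with each control period).
- optics.grab_frame(name): name is "scene" or "top" or "wrist"; returns the picture (420x560x3 uint8, red, green, blue); there is no depth.
- optics.camera_info(name): a dict with "fx", "fy", "cx", "cy" (pixels), "R" (3x3) and "t" (3): a world point X has camera coordinates R X + t. Camera axes: x right, y down, z forward; pixel columns grow to the right and rows downward; lengths in m; the calibration is good to about 2 mm. A picture is of the moment at which its call begins: read the wrist's pose just before it. camera_info takes no time and is no camera call; for the wrist camera it gives the pose at the moment of the call.
- ticket.job_done(): hands the job in; it is judged then, once.
Trained networks look in the newest picture that a camera, given by its name, has taken for a name from the list of things; names that differ only in an ending like _2 or _b are one class to them, and where a whole thing is asked for, a point or a joint stands for the part that bears it (a point fixed in the world has none). Each returns a list of dicts, best first, with "confidence" (0 to 1); they miss things now and then, are a little off and sometimes report something else, mostly with a low value. They report only what shows in the picture. A call takes as long as a camera call. They do not tell look-alikes from the thing itself.
- nets.boxes_of(camera, name): "bbox" ([centre column, centre row, width, height] in pixels, round what is visible of it).
- nets.outline_of(camera, name): "pixels" (420x560 bool, what is visible of it) and "bbox" ([centre column, centre row, width, height] in pixels, round what is visible of it).
The state is a dict: "time": time; "joint_pos": joint angles; "joint_vel": joint speeds; "joint_efforts": joint torques, N m; "tool_pos": TCP position; "tool_rot": TCP orientation; "contact_force": force on the tool from outside, world axes, zero at the start; "ft_torque": the same for the moment, N m; "gripper_width": opening from 0.0 (shut) to 1.0 (fully open); "grasp_force": force on a finger pad.
Only numpy, scipy, OpenCV 4.12 (cv2) and the standard library are available. Lean on these libraries where they do the work, as an engineer would, in place of code of your own. Each camera call takes 0.05 s, during which the arm holds its last target. There are 200 camera calls.

## Task

Secure the two bottles in the bench shaker: take the retaining bar from its wooden rest by the black handle and thread it from the right through the holes of both uprights, over the bottles, until its collar is home against the right upright, and let go. Then start the shaker by pressing the run key (the right one of the two, with a rib) fully in, so that it stays in and the plain stop key pops up. Leave the two bottles standing in their wells and the glassware behind the shaker where it is.

Things in the scene. Friction and masses are not known exactly. Their poses are not given: they have to be found in the camera images.
- shaker: grey bench shaker, fixed, local x -140 to 60 mm, 184 mm wide in y, 45 mm high. Origin on the worktop below the middle of the bore axis; z up, +y from right to left upright (bar's push direction), -x to the front (keys). Two steel uprights 12 mm thick (|y| 63 to 75), 50 mm wide, tops at z 185, each with a 15 mm through hole on the axis x = 0, z = 163. Between them the bottles, tops at z 150
- bore_near (a point): centre of the mouth of the right upright's hole, in its outer (right) face, local (0, -75, 163) mm; axes as the shaker's
- bore_far (a point): centre of the mouth of the left upright's hole, in its inner face, local (0, +63, 163) mm; axes as the shaker's
- bar: retaining bar, about 0.13 kg, round about its y axis, +y to the nose. Origin on the axis in the collar's face. Steel shaft 12 mm diameter, y 0 to 161 mm, nose tapering to 5 mm at y = 175. Collar 26 mm diameter, y -8 to 0. Black handle 22 mm diameter, y -78 to -8. Centre of mass about y = 35. Starts level, 50 mm above the worktop, in the rest's V notches; handle and collar overhang to the right
- bar_grip (a point): middle of the handle, on the bar's axis, y = -43 mm of the bar; the place to grip
- bar_nose (a point): tip of the bar's nose, y = 175 mm of the bar
- bar_rest: fixed light wooden rest, base 56 x 132 x 8 mm, with two posts 12 mm thick with V notches open to the top at local y = -59 and +50 mm, 56 mm high in all; origin on the worktop under the middle, axes parallel to the bar's as it lies there
- key_stop (a joint): depression of the stop key in m: 0 = out (up), 0.008 = fully in. Plain flat top; left one of the two keys (shaker's x = -108, y = +24 mm); in at the start. The two depressions always add up to 0.008: pressing one in pushes the other out, and friction keeps them where they are left. About 2 to 4 N press a key in
- bottle_a: brown dropper bottle in the left well of the shaker (y = +29.5 mm), loose, 52 mm wide, 97 mm tall; origin under its middle, 53 mm above the worktop
- bottle_b: brown dropper bottle in the right well (y = -29.5 mm), loose, same size; origin under its middle
- wash_bottle: loose white wash bottle behind the shaker, 69 mm wide, 156 mm tall; bystander; origin at the middle of its foot
- flask: loose conical glass flask behind the shaker, 84 mm wide, 130 mm tall; bystander; origin at the middle of its foot
- key_run (a joint): the same for the run key, the right one (y = -24 mm), with one raised rib 2 mm high on its top; out (0) at the start
- key_run_top (a point): top of the run key's rib, at the middle of the key; (-108, -24, 61) mm in the shaker's frame when out, 53 mm high when in. Keys are 22 x 22 mm, 48 mm apart, pressed straight down
Mind the look-alikes: they are no part of the job. Leave any blue look-alike of the bottle_a alone. Leave any blue look-alike of the bottle_b alone.

How it is judged:
On the way, in this order (a step that is already met when the one before it is completed fails the run):
1. the bar lies through both uprights with its collar home (distance between bar and bore_near below 0.007 m and angle between the y axis of bar and the y axis of shaker, either way round below 0.05 rad and y of bar_nose in the frame of shaker above 0.085 m), for 0.2 s.
2. then the run key is pressed in and the stop key is out (value of joint key_run above 0.006 m and value of joint key_stop below 0.002 m), for 0.2 s.
At the end, for the whole second after the job is handed in: Bar at rest through both uprights, collar face within 7 mm of the right hole's mouth, axis within 0.05 rad of the bores, nose beyond the left upright; run key in (over 6 mm), stop key out (under 2 mm); both bottles upright in their wells, moved under 12 mm (all of step 1 and all of step 2 and linear speed of bar below 0.02 m/s and angle between each of bottle_a, bottle_b's own z axis and vertical below 0.15 rad and distance of each of bottle_a, bottle_b from where it was at the start of the episode below 0.012 m); the robot touches nothing.
It fails at once if a bottle in the shaker is tipped over (angle between any of bottle_a, bottle_b's own z axis and vertical above 0.5 rad).
It fails at once if the wash bottle or the flask behind the shaker is displaced (distance of any of wash_bottle, flask from where it was at the start of the episode above 0.03 m).
It also fails if it takes over 61 s, if anything falls off the work surface, if the arm or the gripper's body presses on something with over 40 N, if the wrist force passes 120 N, or if a joint passes its speed limit or range.

## Working session

There is one attempt and no reset: what is moved stays moved. The work goes in short steps, Python scripts to look and compute and a shell command to move; the robot and the scene stay as the last step left them, time stands still between calls to the robot, and variables do not carry over. Pictures are saved under pics/ and viewed, at most 11 in all, crops included, and the job is handed in when it is done.

```bash
mkdir -p pics
python3 - <<'E'
from plant import state, optics, nets
import cv2,numpy as np
s=state();print(s['time'],s['tool_pos'],s['tool_rot'])
a=[]
for n in ('scene','top'):
    im=optics.grab_frame(n);cv2.imwrite(f'pics/{n}0.png',im[:,:,::-1])
    i=optics.camera_info(n);print(n,i['fx'],i['cx'],i['cy'],np.round(i['R'],3).tolist(),np.round(i['t'],3))
E
```

```text
0.0 [ 0.24193218 -0.57559183  0.23003323] [-1.04259189e-03  9.80285671e-01  1.97582665e-01 -8.67224138e-05]
scene 472.8956942452172 275.83577515108243 210.6332047144126 [[-0.869, -0.494, -0.018], [-0.216, 0.412, -0.885], [0.445, -0.766, -0.465]] [0.551 0.231 0.89 ]
top 456.0656049677211 277.0104168818209 213.5999548142452 [[0.022, -1.0, 0.02], [-0.995, -0.024, -0.094], [0.095, -0.018, -0.995]] [0.017 0.601 1.237]
```

View pics/scene0.png

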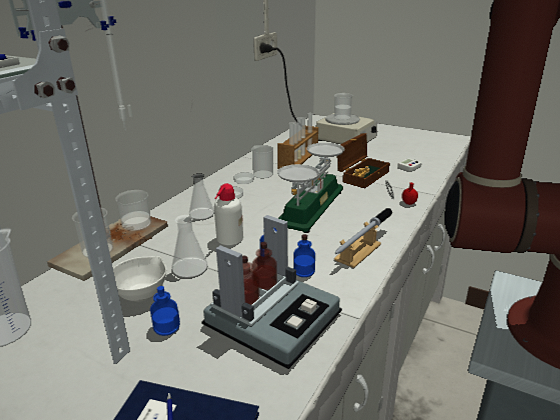

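View pics/top0.png

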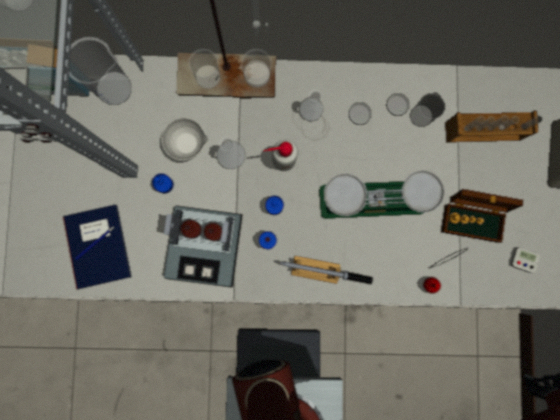

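```bash
cat > h.py <<'E'
import numpy as np
from plant import optics
def ray(cam,u,v,z,i=None):
    i=i or optics.camera_info(cam);R=np.array(i['R']);t=np.array(i['t'])
    d=R.T@np.array([(u-i['cx'])/i['fx'],(v-i['cy'])/i['fy'],1]);c=-R.T@t
    return c+d*(z-c[2])/d[2]
def proj(cam,X,i=None):
    i=i or optics.camera_info(cam);p=np.atleast_2d(X)@np.array(i['R']).T+np.array(i['t'])
    return np.c_[p[:,0]/p[:,2]*i['fx']+i['cx'],p[:,1]/p[:,2]*i['fy']+i['cy']]
E
python3 - <<'E'
import cv2,numpy as np
t=cv2.imread('pics/top0.png');s=cv2.imread('pics/scene0.png')
a=cv2.resize(t[195:295,155:255],None,fx=4,fy=4,interpolation=2)
b=cv2.resize(t[245:295,270:380],(396,180),interpolation=2)
c=cv2.resize(s[205:365,195:345],(375,400),interpolation=2)
o=np.zeros((600,800,3),np.uint8);o[:400,:400]=a;o[:400,410:785]=c;o[410:590,:396]=b
o[410:590,410:730]=cv2.resize(s[200:272,330:394+64-64+64-64+0],(320,180)) 
cv2.imwrite('pics/c.png',o)
from h import *
for u,v in [(372,281),(276,263)]:print(ray('top',u,v,.05))
E
```

```text
[ 0.42229379 -0.22913495  0.05      ]
[0.46488263 0.03120932 0.05      ]
```

View pics/c.png

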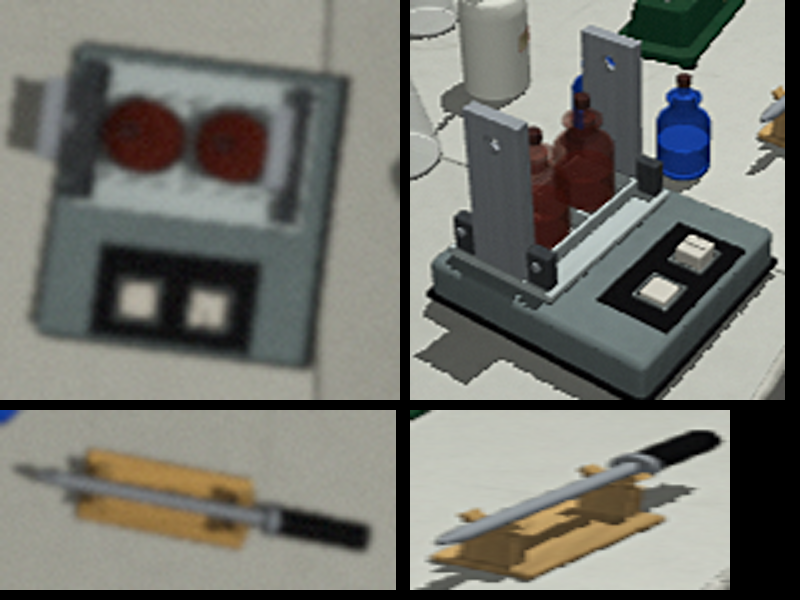

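Run:
```python
from h import *
from scipy.optimize import least_squares
top=lambda u,v:(155+u/4-.4,195+v/4-.4)
sc=lambda u,v:(195+(u-410)/2.5-.3,205+v/2.5-.3)
obs=[('top',(-108,24,51),top(138,299)),('top',(-108,-24,60),top(207,310)),
('scene',(0,75,163),sc(494,144)),('scene',(0,-63,163),sc(608,64)),
('top',(60,92,42),top(77,43)),('top',(60,-92,42),top(349,76)),('top',(-140,-92,42),top(310,367)),('top',(-140,92,42),top(35,333)),
('scene',(25,75,185),sc(467,106)),('scene',(-25,75,185),sc(530,127)),('scene',(25,-63,185),sc(583,30)),('scene',(-25,-63,185),sc(640,44)),
('scene',(-108,-24,60),sc(695,244)),('scene',(-108,24,51),sc(660,290))]
def f(p,raw=0):
    c,s=np.cos(p[2]),np.sin(p[2]);r=[]
    for cam,l,px in obs:
        l=np.array(l)/1e3;X=[p[0]+c*l[0]-s*l[1],p[1]+s*l[0]+c*l[1],l[2]]
        r.append(proj(cam,X)[0]-px)
    return np.ravel(r)
q=least_squares(f,[.5,.2,-.15],loss='soft_l1');print(q.x);print(np.round(f(q.x).reshape(-1,2),1).tolist())
s=lambda u,v:(270+u/3.6-.4,245+(v-410)/3.6-.4)
b=lambda u,v:(330+(u-410)/5-.4,200+(v-410)/2.5-.3)
ob=[('top',175,s(15,470)),('top',-78,s(370,537)),('top',-4,s(270,517)),('scene',175,b(441,540)),('scene',-4,b(651,463)),('scene',-78,b(718,440))]
def g(p):
    d=np.array([-np.sin(p[2]),np.cos(p[2]),0])
    return np.ravel([proj(c,np.array([p[0],p[1],.05])+d*y/1e3)[0]-px for c,y,px in ob])
w=least_squares(g,[.44,-.15,-.16],loss='soft_l1');print(w.x);print(np.round(g(w.x).reshape(-1,2),1).tolist())
p=w.x;print('grip',p[0]+.043*np.sin(p[2]),p[1]-.043*np.cos(p[2]))
```

```text
[ 0.54689586  0.22657307 -0.10964718]
[[0.7, 0.2], [0.7, -0.0], [-0.1, 0.2], [0.6, -0.4], [1.0, -0.4], [-0.3, 0.3], [-0.9, 0.7], [0.2, 0.2], [-0.8, 0.5], [-4.2, 0.9], [0.1, -0.1], [-1.9, 1.3], [0.9, -0.4], [0.8, -1.1]]
[ 0.43597156 -0.15277798 -0.18606829]
[[6.7, 0.5], [-0.3, 1.4], [0.7, 1.3], [-0.6, 0.8], [-2.3, 1.2], [-1.3, -0.5]]
grip 0.4280167127737888 -0.19503576676826823
```

```bash
cat >> h.py <<'E'
from scipy.spatial.transform import Rotation as Ro
def cur():
    from plant import state
    s=state();q=s['tool_rot'];return np.array(s['tool_pos']),Ro.from_quat([q[1],q[2],q[3],q[0]]),s
def down(yaw): # tool x along world yaw, z down
    return Ro.from_euler('z',yaw)*Ro.from_euler('x',np.pi)
def need(pos,R):
    p,r,s=cur();d=r.inv().apply(np.array(pos)-p)/.8;w=(r.inv()*R).as_rotvec()/1.5
    print('need d',np.round(d,4),'r',np.round(w,4),'dist mm',round(np.linalg.norm(d)*800,1))
E
python3 -m inch '[{"dx":0.4,"dy":-0.35,"dz":0.0,"rz":-0.658},{"dx":0.4,"dy":-0.35,"dz":0.0,"rz":-0.658},{"dx":0.4,"dy":-0.35,"dz":0.0,"rz":-0.658},{"dx":0.4,"dy":-0.35,"dz":0.0,"rz":-0.658},{"dx":0.4,"dy":-0.35,"dz":0.0,"rz":-0.658}]' 1
python3 -c "
from h import *
need([.428,-.195,.23],down(1.385)); print(optics.camera_info('wrist'));p,r,s=cur();print(p)"
```

```text
need d [ 0.3987 -0.3486  0.001 ] r [-0.0011 -0.0008 -0.6581] dist mm 423.7
{'fx': 317.2942212169936, 'fy': 317.2942212169936, 'cx': 280.1779585075956, 'cy': 210.23350330780877, 'R': array([[ 0.38797667, -0.92166753, -0.00174916],
       [-0.87622879, -0.36943642,  0.30941855],
       [-0.28582724, -0.11851452, -0.95092434]]), 't': array([-0.62425671, -0.04086054,  0.38107315])}
[ 0.24196624 -0.57563663  0.2301759 ]validation failed for argument at $[0]...
```

```bash
python3 -m inch '[{"dx":0.4,"dy":-0.35,"dz":0,"rx":0,"ry":0,"rz":-0.658},{"dx":0.4,"dy":-0.35,"dz":0,"rx":0,"ry":0,"rz":-0.658},{"dx":0.4,"dy":-0.35,"dz":0,"rx":0,"ry":0,"rz":-0.658},{"dx":0.4,"dy":-0.35,"dz":0,"rx":0,"ry":0,"rz":-0.658},{"dx":0.4,"dy":-0.35,"dz":0,"rx":0,"ry":0,"rz":-0.658}]' 1
python3 -c "
from h import *
need([.428,-.195,.23],down(1.385)); p,r,s=cur();print(p,s['time'])"
```

```text
time: 0.6
tool_pos: [0.3521, -0.3495, 0.2307]
tool_rot: [-0.0, 0.838, 0.545, 0.0]
contact_force: [0.6, -0.1, -0.2]
gripper_width: 1.001
grasp_force: 0.0
need d [0.215  0.0085 0.001 ] r [-0.0002 -0.0004 -0.1545] dist mm 172.2
[ 0.35205957 -0.34949959  0.23074499] 0.6
```

```bash
python3 -m inch '[{"dx":0.215,"dy":0.0085,"dz":0,"rx":0,"ry":0,"rz":-0.1545},{"dx":0.215,"dy":0.0085,"dz":0,"rx":0,"ry":0,"rz":-0.1545},{"dx":0.215,"dy":0.0085,"dz":0,"rx":0,"ry":0,"rz":-0.1545},{"dx":0.215,"dy":0.0085,"dz":0,"rx":0,"ry":0,"rz":-0.1545},{"dx":0.215,"dy":0.0085,"dz":0,"rx":0,"ry":0,"rz":-0.1545}]' 1
python3 -c "
from h import *
import cv2
need([.428,-.195,.23],down(1.385)); im=optics.grab_frame('wrist');cv2.imwrite('pics/w1.png',im[:,:,::-1])
i=optics.camera_info('wrist')
# dark handle / predicted
for y in (175,0,-8,-43,-78):
  print(y,proj('wrist',[.436+.185*y/1e3,-.1528+.983*y/1e3,.05],i))
import json;json.dump({k:(np.array(v).tolist()) for k,v in i.items()},open('w1.json','w'))
"
```

```text
time: 1.1
tool_pos: [0.4292, -0.1949, 0.2309]
tool_rot: [-0.0, 0.77, 0.638, 0.0]
contact_force: [-0.2, -0.1, -0.2]
gripper_width: 1.004
grasp_force: 0.0
need d [-0.0004 -0.0015  0.0011] r [-0.0003 -0.0005 -0.0004] dist mm 1.5
175 [[278.57751219 -69.18111802]]
0 [[279.12742043 143.5344411 ]]
-8 [[279.14812738 151.54430852]]
-43 [[279.23509005 185.18321744]]
-78 [[279.31655899 216.69703956]]
```

View pics/w1.png

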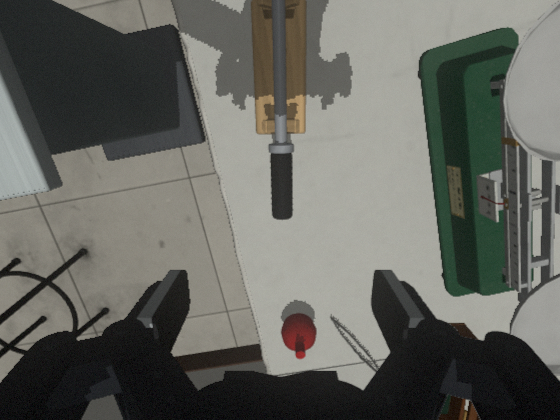

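```bash
python3 -c "
from h import *
import json;i=json.load(open('w1.json'))
a=ray('',282.7,217,.05,i);c=ray('',280.7,149,.05,i);b=ray('',278.5,2,.05,i);d=(b-a)/np.linalg.norm(b-a)
print(a,c,b,np.arctan2(d[1],d[0]),np.linalg.norm(c-a))
g=a+d*.035;print(g);yaw=np.arctan2(d[1],d[0]);need([g[0],g[1],.031],down(yaw))"
```

```text
[ 0.42510707 -0.23049935  0.05      ] [ 0.43654268 -0.15844711  0.05      ] [ 0.45861207 -0.03139711  0.05      ] 1.4040779640044332 0.07295408886506714
[ 0.43091522 -0.19598464  0.05      ]
need d [0.001  0.0028 0.2499] r [-0.0005  0.0001 -0.0143] dist mm 199.9
```

```bash
python3 -m inch '[{"dx":0.001,"dy":0.0028,"dz":0.06,"rx":0,"ry":0,"rz":-0.0143},{"dx":0.001,"dy":0.0028,"dz":0.12,"rx":0,"ry":0,"rz":-0.0143},{"dx":0.001,"dy":0.0028,"dz":0.18,"rx":0,"ry":0,"rz":-0.0143},{"dx":0.001,"dy":0.0028,"dz":0.23,"rx":0,"ry":0,"rz":-0.0143},{"dx":0.001,"dy":0.0028,"dz":0.25,"rx":0,"ry":0,"rz":-0.0143}]' 1
python3 -m inch '[{"dx":0,"dy":0,"dz":0,"rx":0,"ry":0,"rz":0},{"dx":0,"dy":0,"dz":0,"rx":0,"ry":0,"rz":0},{"dx":0,"dy":0,"dz":0,"rx":0,"ry":0,"rz":0},{"dx":0,"dy":0,"dz":0,"rx":0,"ry":0,"rz":0},{"dx":0,"dy":0,"dz":0,"rx":0,"ry":0,"rz":0}]' -1
python3 -m inch '[{"dx":0,"dy":0,"dz":0,"rx":0,"ry":0,"rz":0},{"dx":0,"dy":0,"dz":0,"rx":0,"ry":0,"rz":0},{"dx":0,"dy":0,"dz":0,"rx":0,"ry":0,"rz":0},{"dx":0,"dy":0,"dz":0,"rx":0,"ry":0,"rz":0},{"dx":0,"dy":0,"dz":0,"rx":0,"ry":0,"rz":0}]' -1
```

```text
time: 1.65
tool_pos: [0.427, -0.1963, 0.0262]
tool_rot: [-0.004, 0.765, 0.644, -0.001]
contact_force: [-0.7, 1.0, -0.1]
gripper_width: 1.006
grasp_force: 0.0
time: 2.15
tool_pos: [0.4314, -0.1979, 0.0327]
tool_rot: [0.001, 0.764, 0.645, -0.0]
contact_force: [-2.3, -0.8, 3.5]
gripper_width: 0.238
grasp_force: 58.4
time: 2.65
tool_pos: [0.4311, -0.1974, 0.0316]
tool_rot: [0.0, 0.765, 0.645, -0.0]
contact_force: [-1.5, -3.1, 5.1]
gripper_width: 0.237
grasp_force: 58.5
```

```bash
python3 -m inch '[{"dx":0,"dy":0,"dz":-0.01,"rx":0,"ry":0,"rz":0},{"dx":0,"dy":0,"dz":-0.04,"rx":0,"ry":0,"rz":0},{"dx":0,"dy":0,"dz":-0.09,"rx":0,"ry":0,"rz":0},{"dx":0,"dy":0,"dz":-0.15,"rx":0,"ry":0,"rz":0},{"dx":0,"dy":0,"dz":-0.21,"rx":0,"ry":0,"rz":0}]' -1
python3 - <<'E'
from h import *
import cv2
def P(n):
    i=optics.camera_info(n);K=np.array([[i['fx'],0,i['cx']],[0,i['fy'],i['cy']],[0,0,1]]);return K@np.c_[i['R'],i['t']]
for a,b in [((345,195),(300,173)),((422,192),(326,150))]:
    X=cv2.triangulatePoints(P('top'),P('scene'),np.array(a,float),np.array(b,float));X=X[:3]/X[3]
    print(X.ravel(),ray('top',a[0],a[1]+21,X[2,0]))
from h import *
im=optics.grab_frame('wrist');s=optics.grab_frame('scene')
cv2.imwrite('pics/2.png',np.vstack([np.hstack([im[:,:,::-1][:300,130:430],cv2.resize(s[120:320,190:440],(500,400))[:300,:,::-1]])]))
need([.5105,-.1054,.25],down(1.461));print(cur()[2]['gripper_width'])
E
```

```text
time: 3.15
tool_pos: [0.4302, -0.196, 0.1999]
tool_rot: [-0.001, 0.764, 0.645, 0.0]
contact_force: [2.0, -0.5, -0.8]
gripper_width: 0.238
grasp_force: 58.7
[ 0.63924761 -0.13795151  0.15000961] [ 0.58745093 -0.13773599  0.15000961]
[ 0.65385792 -0.33495351  0.14439399] [ 0.60034605 -0.33443747  0.14439399]
need d [ 0.1308  0.0745 -0.0526] r [ 0.0089  0.0034 -0.0398] dist mm 127.6
0.23707570606169903
```

View pics/2.png

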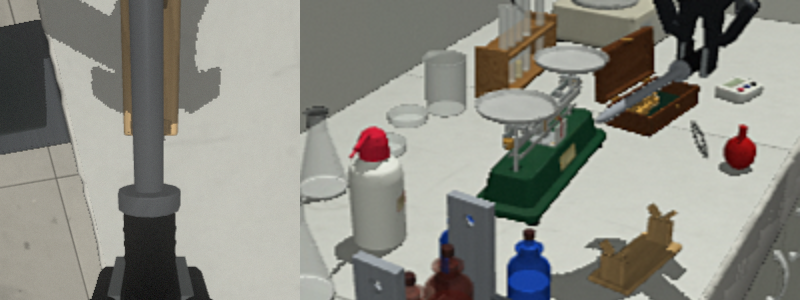

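```bash
python3 -m inch '[{"dx":0.04,"dy":0.02,"dz":0.02,"rx":0,"ry":0,"rz":-0.01},{"dx":0.09,"dy":0.05,"dz":0.04,"rx":0.004,"ry":0,"rz":-0.03},{"dx":0.131,"dy":0.0745,"dz":0.06,"rx":0,"ry":0,"rz":-0.04},{"dx":0.131,"dy":0.0745,"dz":0.07,"rx":0,"ry":0,"rz":-0.04},{"dx":0.131,"dy":0.0745,"dz":0.07,"rx":0,"ry":0,"rz":-0.04}]' -1
python3 -m inch '[{"dx":0,"dy":0,"dz":0,"rx":0,"ry":0,"rz":0},{"dx":0,"dy":0,"dz":0,"rx":0,"ry":0,"rz":0}]' -1
python3 - <<'E'
from h import *
import cv2
im=optics.grab_frame('wrist');s=optics.grab_frame('scene');t=optics.grab_frame('top')
need([.5105,-.1054,.144],down(1.461))
p,r,st=cur();print(p,r.as_matrix()[:,0])
# predicted bar points
x=r.as_matrix()[:,0];z=r.as_matrix()[:,2]
pts=np.array([p-z*.019+x*y for y in (.0365,.0445,.2055,.2195)])
for c in('scene','top','wrist'):print(c,np.round(proj(c,pts),1).tolist())
o=np.zeros((600,800,3),np.uint8)
o[:360,:400]=cv2.resize(s[180:270,225:325],(400,360),interpolation=2)
o[:360,400:]=cv2.resize(t[195:285,225:325],(400,360),interpolation=2)
o[365:600,:400]=im[:235,80:480]
cv2.imwrite('pics/3.png',o[:,:,::-1])
i=optics.camera_info('wrist')
import json;json.dump({k:(np.array(v).tolist()) for k,v in i.items()},open('w3.json','w'))
E
```

```text
time: 3.75
tool_pos: [0.5058, -0.1024, 0.1403]
tool_rot: [-0.003, 0.744, 0.668, -0.001]
contact_force: [-1.0, 0.2, -1.4]
gripper_width: 0.236
grasp_force: 58.8
time: 3.95
tool_pos: [0.5073, -0.1047, 0.1439]
tool_rot: [0.0, 0.745, 0.667, 0.0]
contact_force: [-0.1, -0.9, -1.5]
gripper_width: 0.236
grasp_force: 58.8
need d [-0.0004  0.0038  0.0002] r [ 0.001   0.0002 -0.0009] dist mm 3.1
[ 0.50750342 -0.1047187   0.14414172] [ 1.10963314e-01  9.93824445e-01 -3.40127895e-04]
scene [[335.0, 188.2], [333.3, 189.5], [294.1, 217.1], [290.2, 219.8]]
top [[317.6, 245.5], [314.4, 245.1], [249.7, 236.3], [244.1, 235.6]]
wrist [[280.1, 215.3], [280.1, 196.7], [280.5, -422.8], [280.6, -515.6]]
```

View pics/3.png

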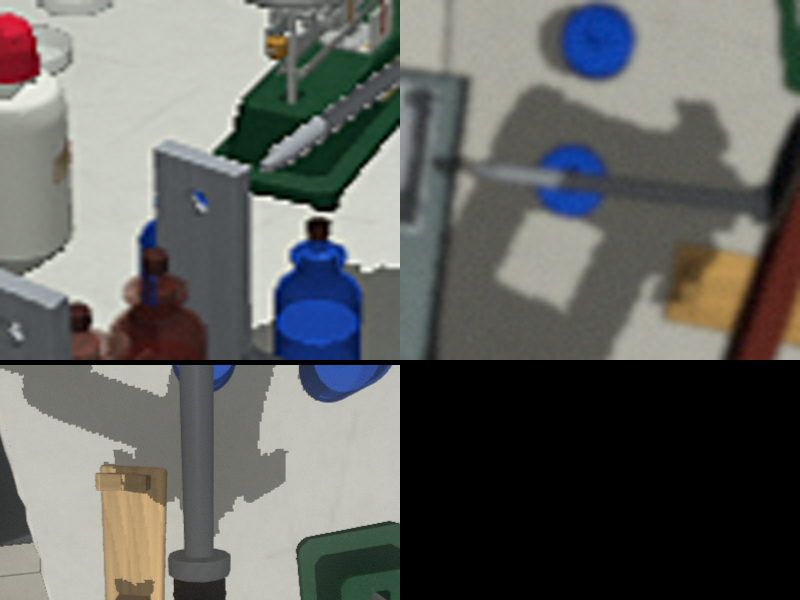

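Run:
```python
from h import *
import cv2
s=optics.grab_frame('scene')
k=10;u0,v0=268,175
o=cv2.resize(s[v0:v0+58,u0:u0+80],None,fx=k,fy=k,interpolation=cv2.INTER_NEAREST)
def pt(q):return tuple(int(round(v)) for v in ((q[0]-u0+.5)*k,(q[1]-v0+.5)*k))
p,r,st=cur();x=r.as_matrix()[:,0];z=r.as_matrix()[:,2]
L=proj('scene',np.array([p-z*.019+x*y for y in (.0445,.2195)]))
cv2.line(o,pt(L[0]),pt(L[1]),(255,0,0),1)
c,sn=np.cos(-.1096),np.sin(-.1096)
B=proj('scene',np.array([[.5469-sn*y,.2266+c*y,.163] for y in(-.3,-.063)]))
cv2.line(o,pt(B[0]),pt(B[1]),(255,255,0),1)
cv2.imwrite('pics/4.png',o[:,:,::-1]);print(L,B)
```

```text
[[333.2331524  189.53016707]
 [290.22166454 219.90112963]] [[334.50936221 187.56323045]
 [274.44660219 229.89799065]]
```

View pics/4.png

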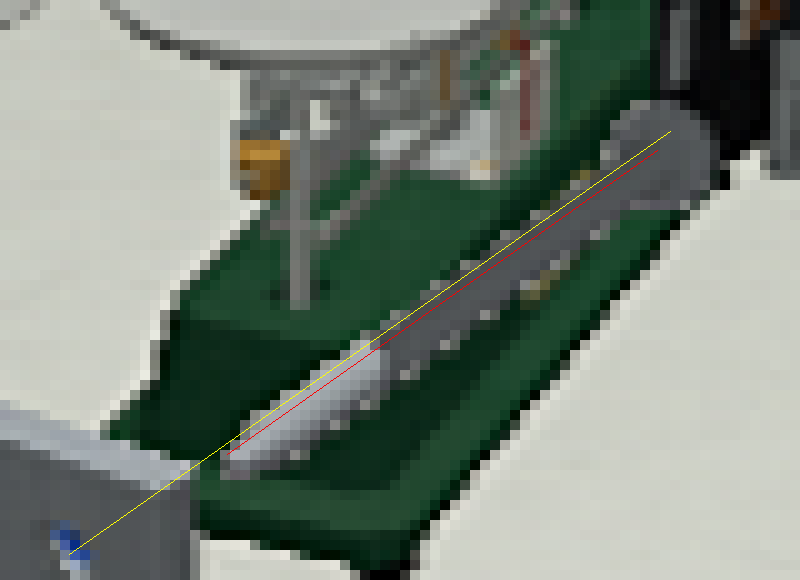

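```bash
cat > barfit.py <<'E'
from h import *
from plant import nets
from scipy.optimize import least_squares
def axisline(m,ax,lo,hi):
    # centreline samples of mask: for each index on axis ax (0 cols,1 rows)
    out=[]
    for k in range(lo,hi):
        w=np.flatnonzero(m[:,k] if ax==0 else m[k])
        if len(w)>1: out.append((k,w.mean(),w[-1]-w[0]+1))
    return np.array(out)
def measure(cams=('scene','top','wrist')):
    p,r,s=cur();M=r.as_matrix();obs=[]
    def pts(q,ys): # q: lateral(tool y), yaw, height(up), pitch(up)
        return np.array([p+M[:,0]*y+M[:,1]*(q[0]+q[1]*(y-.04))-M[:,2]*(.019+q[2]+q[3]*(y-.04)) for y in ys])
    for c in cams:
        optics.grab_frame(c);i=optics.camera_info(c);L=nets.outline_of(c,'bar')
        if not L: print(c,'none');continue
        m=L[0]['pixels'];P=proj(c,pts([0]*4,[.055,.19 if c!='wrist' else .105]),i)
        ax=1 if c=='wrist' else 0;e=sorted(P[:,ax])
        a=axisline(m,ax,max(int(e[0])+1,1),int(e[1]));print(c,round(L[0]['confidence'],2),L[0]['bbox'],len(a),'widths',np.unique(a[:,2]) if len(a) else '')
        if len(a)<5: continue
        md=np.median(a[:,2]);a=a[abs(a[:,2]-md)<=(2.1 if c!='wrist' else 30)]
        f=np.polyfit(a[:,0],a[:,1],1);obs.append((c,i,ax,f,[.055,.19] if c!='wrist' else [.055,.1]))
    def res(q):
        o=[]
        for c,i,ax,f,ys in obs:
            P=proj(c,pts(q,ys),i);o+=list((np.polyval(f,P[:,ax])-P[:,1-ax])*(.3 if c=='wrist' else 1))
        return np.array(o)
    w=least_squares(res,[0]*4);print('lat mm %.1f yaw %.4f up mm %.1f pitch %.4f'%(w.x[0]*1e3,w.x[1],w.x[2]*1e3,w.x[3]),'res',np.round(w.fun,2))
    return w.x
if __name__=='__main__': measure()
E
python3 barfit.py
```

```text
scene 0.86 [317.0, 202.7, 56.3, 47.8] 31 widths [ 6.  7.  8.  9. 10.]
top 0.76 [282.1, 243.2, 73.2, 14.3] 54 widths [3. 4. 5.]
wrist 0.65 [280.8, 180.2, 67.3, 358.1] 141 widths [30. 31. 32. 33. 34.]
lat mm -0.5 yaw -0.0170 up mm -0.4 pitch -0.0054 res [-0.01 -0.    0.13  0.01  0.06  0.01]
```

```bash
cat > plan.py <<'E'
from h import *
import sys
Q=[-.0005,-.017,-.0004,-.0054]
S=np.array([.5469,.2266,0]);YAW=-.1096
def tgt(Y,dx=0,dz=0,q=Q):  # collar face at shaker-local (dx,Y,163+dz) m
    b=np.array([1,q[1],-q[3]]);b/=np.linalg.norm(b)
    # rotation taking bar dir in tool to x, then tool->world
    R=down(np.pi/2+YAW)*Ro.align_vectors([[1,0,0],[0,0,1e-3]],[b,[0,0,1e-3]],weights=[1e3,1])[0]
    col=np.array([.0445,q[0]+q[1]*.0045,-(.019+q[2]+q[3]*.0045)])
    c=S+Ro.from_euler('z',YAW).apply([dx,Y,.163+dz])
    return c-R.apply(col),R
if __name__=='__main__':
    a=[float(v)/1e3 for v in sys.argv[1:]]; P,R=tgt(*a);need(P,R)
    p,r,s=cur();print('force local',np.round(Ro.from_euler('z',-YAW).apply(s['contact_force']),1),'err local mm',np.round(Ro.from_euler('z',-YAW).apply(P-p)*1e3,1),'grip',round(s['gripper_width'],3))
E
python3 plan.py -290; python3 plan.py -260
```

```text
need d [-0.0019  0.0037 -0.001 ] r [0.0001 0.0036 0.0111] dist mm 3.4
force local [ 0.7 -0.2 -0.5] err local mm [ 2.9 -1.5  0.8] grip 0.23
need d [ 0.0356  0.0037 -0.001 ] r [0.0001 0.0036 0.0111] dist mm 28.7
force local [ 0.7 -0.2 -0.5] err local mm [ 2.9 28.5  0.8] grip 0.23
```

```bash
python3 -m inch '[{"dx":0,"dy":0.0037,"dz":-0.001,"rx":0,"ry":0.0036,"rz":0.0111},{"dx":0,"dy":0.0037,"dz":-0.001,"rx":0,"ry":0.0036,"rz":0.0111},{"dx":0,"dy":0.0037,"dz":-0.001,"rx":0,"ry":0.0036,"rz":0.0111},{"dx":0,"dy":0.0037,"dz":-0.001,"rx":0,"ry":0.0036,"rz":0.0111}]' -1
python3 barfit.py; python3 plan.py -290
python3 - <<'E'
from h import *
import cv2
s=optics.grab_frame('scene');k=10;u0,v0=268,180
o=cv2.resize(s[v0:v0+55,u0:u0+70],None,fx=k,fy=k,interpolation=cv2.INTER_NEAREST)
def pt(q):return tuple(int(round(v)) for v in ((q[0]-u0+.5)*k,(q[1]-v0+.5)*k))
c,sn=np.cos(-.1096),np.sin(-.1096)
for dx in (-.006,.006):
  B=proj('scene',np.array([[.5469-sn*y,.2266+c*y,.163+dx] for y in(-.3,-.063)]))
  cv2.line(o,pt(B[0]),pt(B[1]),(255,255,0),1)
cv2.imwrite('pics/5.png',o[:,:,::-1])
E
```

```text
time: 4.85
tool_pos: [0.5103, -0.1042, 0.144]
tool_rot: [-0.002, 0.75, 0.661, 0.002]
contact_force: [0.6, -0.3, -0.5]
gripper_width: 0.236
grasp_force: 58.8
scene 0.62 [314.9, 200.6, 55.4, 43.8] 33 widths [ 5.  6.  7.  9. 10. 11.]
top 0.71 [281.6, 239.9, 78.1, 18.5] 54 widths [3. 4. 5.]
wrist 0.68 [279.6, 178.9, 64.9, 357.6] 141 widths [30. 31. 32. 33. 34. 35.]
lat mm -0.5 yaw -0.0140 up mm -1.1 pitch 0.0031 res [-0.01 -0.    0.1   0.03  0.02  0.04]
need d [-0.002   0.     -0.0001] r [0.     0.     0.0001] dist mm 1.6
force local [ 0.6 -0.8 -0.6] err local mm [ 0.  -1.6  0.1] grip 0.237
```

View pics/5.png

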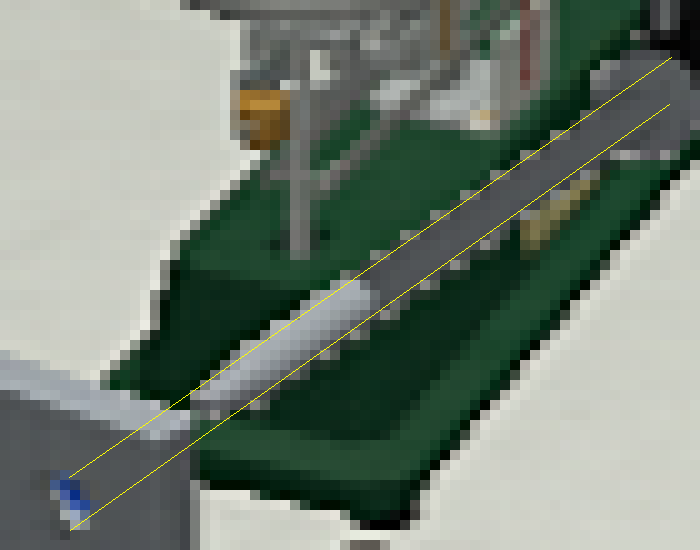

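```bash
sed -i 's/^Q=.*/Q=[-.0005,-.0155,-.0010,-.001]/' plan.py; python3 plan.py -255;python3 plan.py -225
```

```text
need d [ 0.0417 -0.0007 -0.0009] r [-0.     -0.0029 -0.0009] dist mm 33.3
force local [ 0.8 -0.  -0.9] err local mm [ 0.  33.3  0.9] grip 0.236
need d [ 0.0792 -0.0013 -0.0007] r [-0.     -0.0029 -0.0009] dist mm 63.3
force local [ 0.8 -0.  -0.9] err local mm [ 0.  63.3  0.9] grip 0.236
```

```bash
python3 -m inch '[{"dx":0.02,"dy":-0.0004,"dz":-0.001,"rx":0,"ry":-0.003,"rz":-0.001},{"dx":0.04,"dy":-0.0007,"dz":-0.0009,"rx":0,"ry":-0.003,"rz":-0.001},{"dx":0.055,"dy":-0.001,"dz":-0.0008,"rx":0,"ry":-0.003,"rz":-0.001},{"dx":0.067,"dy":-0.0011,"dz":-0.0007,"rx":0,"ry":-0.003,"rz":-0.001},{"dx":0.067,"dy":-0.0011,"dz":-0.0007,"rx":0,"ry":-0.003,"rz":-0.001}]' -1; python3 plan.py -235; python3 plan.py -195; python3 plan.py -155
```

```text
time: 5.7
tool_pos: [0.5163, -0.05, 0.1449]
tool_rot: [-0.0, 0.749, 0.662, 0.0]
contact_force: [0.6, -1.0, -1.0]
gripper_width: 0.237
grasp_force: 58.8
need d [-0.0015  0.0001 -0.0001] r [-0.0001 -0.      0.0011] dist mm 1.2
force local [ 0.7 -0.9 -1. ] err local mm [ 0.1 -1.2  0.1] grip 0.237
need d [ 0.0485 -0.0006 -0.    ] r [-0.0001 -0.      0.0011] dist mm 38.8
force local [ 0.7 -0.9 -1. ] err local mm [ 0.1 38.8  0.1] grip 0.237
need d [ 0.0985 -0.0013  0.    ] r [-0.0001 -0.      0.0011] dist mm 78.8
force local [ 0.7 -0.9 -1. ] err local mm [ 0.1 78.8  0.1] grip 0.237
```

```bash
python3 -m inch '[{"dx":0.015,"dy":-0.0002,"dz":0,"rx":0,"ry":0,"rz":0.001},{"dx":0.035,"dy":-0.0004,"dz":0,"rx":0,"ry":0,"rz":0.001},{"dx":0.055,"dy":-0.0007,"dz":0,"rx":0,"ry":0,"rz":0.001},{"dx":0.075,"dy":-0.001,"dz":0,"rx":0,"ry":0,"rz":0.001},{"dx":0.085,"dy":-0.0011,"dz":0,"rx":0,"ry":0,"rz":0.001}]' -1; python3 plan.py -155;  python3 plan.py -125; python3 -c "
from h import *;print(cur()[2]['ft_torque'])"; python3 barfit.py
```

```text
time: 6.2
tool_pos: [0.5239, 0.0177, 0.145]
tool_rot: [-0.0, 0.75, 0.661, 0.0]
contact_force: [0.1, 0.0, -0.6]
gripper_width: 0.235
grasp_force: 58.8
need d [ 0.0133 -0.0003  0.0001] r [-0.0001 -0.     -0.0005] dist mm 10.7
force local [ 0.1  0.  -0.6] err local mm [-0.1 10.7 -0. ] grip 0.235
need d [ 0.0508 -0.0009  0.0001] r [-0.0001 -0.     -0.0005] dist mm 40.7
force local [ 0.1  0.  -0.6] err local mm [-0.1 40.7 -0. ] grip 0.235
[-0.077347    0.01946452  0.01380113]
scene 0.59 [282.5, 224.1, 66.7, 48.1] 27 widths [ 3.  4.  5.  6.  7.  8.  9. 11.]
top 0.76 [223.6, 229.2, 61.0, 12.6] 38 widths [2. 3. 4. 5.]
wrist 0.62 [279.8, 178.9, 66.9, 357.9] 142 widths [29. 30. 31. 32. 33. 34.]
lat mm -0.4 yaw -0.0110 up mm -0.3 pitch -0.0084 res [-0.01  0.    0.24 -0.    0.13 -0.  ]
```

```bash
python3 -m inch '[{"dx":0.02,"dy":-0.0004,"dz":0,"rx":0,"ry":0,"rz":0},{"dx":0.04,"dy":-0.0007,"dz":0,"rx":0,"ry":0,"rz":0},{"dx":0.06,"dy":-0.001,"dz":0,"rx":0,"ry":0,"rz":0},{"dx":0.07,"dy":-0.0012,"dz":0,"rx":0,"ry":0,"rz":0},{"dx":0.075,"dy":-0.0013,"dz":0,"rx":0,"ry":0,"rz":0}]' -1; python3 plan.py -105;  python3 plan.py -90; python3 -c "
from h import *;import cv2;print(cur()[2]['ft_torque'])
s=optics.grab_frame('scene')[210:285,205:305];t=optics.grab_frame('top')[190:265,150:250]
cv2.imwrite('pics/6.png',cv2.resize(np.vstack([s]),(800,600),interpolation=2)[:,:,::-1])"
```

```text
time: 7.0
tool_pos: [0.5305, 0.0763, 0.1451]
tool_rot: [-0.0, 0.75, 0.661, 0.0]
contact_force: [0.1, -0.3, -1.1]
gripper_width: 0.235
grasp_force: 58.8
need d [ 0.0021 -0.0003  0.0002] r [ 0.      0.0003 -0.0008] dist mm 1.7
force local [ 0.1 -0.3 -1.1] err local mm [-0.2  1.7 -0.2] grip 0.235
need d [ 0.0208 -0.0006  0.0002] r [ 0.      0.0003 -0.0008] dist mm 16.7
force local [ 0.1 -0.3 -1.1] err local mm [-0.2 16.7 -0.2] grip 0.235
[-0.09395143  0.04258884  0.02549789]
```

View pics/6.png

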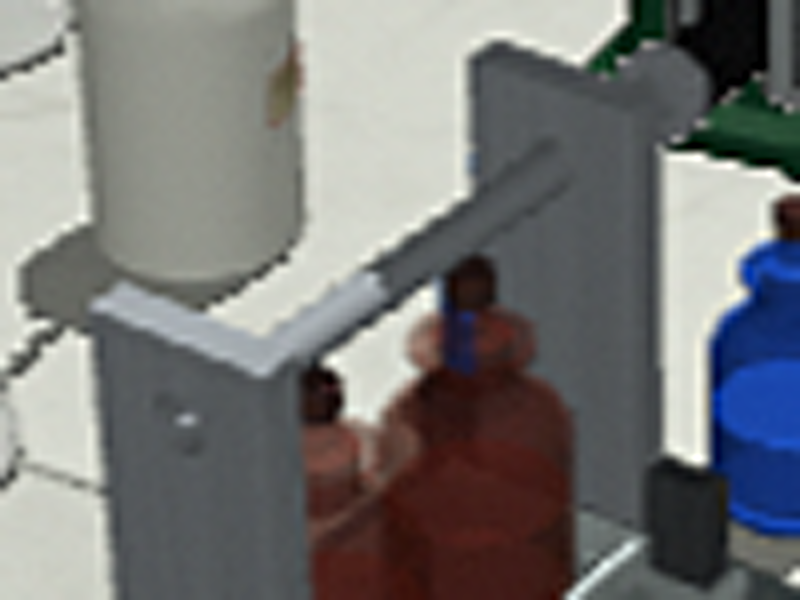

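```bash
python3 -m inch '[{"dx":0.006,"dy":-0.0004,"dz":0.0002,"rx":0,"ry":0,"rz":-0.0008},{"dx":0.012,"dy":-0.0005,"dz":0.0002,"rx":0,"ry":0,"rz":-0.0008},{"dx":0.018,"dy":-0.0006,"dz":0.0002,"rx":0,"ry":0,"rz":-0.0008},{"dx":0.023,"dy":-0.0007,"dz":0.0002,"rx":0,"ry":0,"rz":-0.0008},{"dx":0.027,"dy":-0.0007,"dz":0.0002,"rx":0,"ry":0,"rz":-0.0008}]' -1; python3 plan.py -75; python3 -c "
from h import *;print(cur()[2]['ft_torque'])"
```

```text
time: 7.6
tool_pos: [0.5327, 0.0981, 0.1451]
tool_rot: [-0.0, 0.75, 0.662, 0.0]
contact_force: [0.2, 0.4, 0.1]
gripper_width: 0.235
grasp_force: 58.8
need d [ 0.0122 -0.0003  0.0002] r [ 0.0003  0.0001 -0.    ] dist mm 9.8
force local [0.1 0.4 0.1] err local mm [-0.1  9.8 -0.1] grip 0.235
[-0.11763159 -0.04076809 -0.10041669]
```

Free running; push the last ~10 mm gently until contact.

```bash
python3 -m inch '[{"dx":0.003,"dy":-0.0003,"dz":0.0002,"rx":0,"ry":0,"rz":0},{"dx":0.006,"dy":-0.0003,"dz":0.0002,"rx":0,"ry":0,"rz":0},{"dx":0.009,"dy":-0.0003,"dz":0.0002,"rx":0,"ry":0,"rz":0},{"dx":0.011,"dy":-0.0003,"dz":0.0002,"rx":0,"ry":0,"rz":0},{"dx":0.011,"dy":-0.0003,"dz":0.0002,"rx":0,"ry":0,"rz":0}]' -1; python3 plan.py -75
python3 -m inch '[{"dx":0.002,"dy":0,"dz":0,"rx":0,"ry":0,"rz":0},{"dx":0.003,"dy":0,"dz":0,"rx":0,"ry":0,"rz":0},{"dx":0.003,"dy":0,"dz":0,"rx":0,"ry":0,"rz":0}]' -1; python3 plan.py -75
```

```text
time: 8.1
tool_pos: [0.5336, 0.1069, 0.145]
tool_rot: [-0.0, 0.75, 0.661, 0.001]
contact_force: [1.3, 0.3, 1.6]
gripper_width: 0.232
grasp_force: 58.9
need d [ 0.0012 -0.      0.0001] r [ 0.0003 -0.0003 -0.    ] dist mm 1.0
force local [1.3 0.5 1.6] err local mm [-0.  1. -0.] grip 0.232
time: 8.4
tool_pos: [0.5337, 0.1077, 0.145]
tool_rot: [0.001, 0.75, 0.661, -0.001]
contact_force: [0.4, -6.5, 1.8]
gripper_width: 0.236
grasp_force: 59.1
need d [ 0.0002 -0.0001  0.0001] r [ 0.0001  0.002  -0.0002] dist mm 0.2
force local [ 1.2 -6.4  1.8] err local mm [-0.   0.1 -0.1] grip 0.236
```

```bash
python3 -m inch '[{"dx":0.002,"dy":0,"dz":0,"rx":0,"ry":0,"rz":0},{"dx":0.002,"dy":0,"dz":0,"rx":0,"ry":0,"rz":0}]' -1; python3 plan.py -75
python3 -m inch '[{"dx":0,"dy":0,"dz":0,"rx":0,"ry":0,"rz":0},{"dx":0,"dy":0,"dz":0,"rx":0,"ry":0,"rz":0},{"dx":0,"dy":0,"dz":0,"rx":0,"ry":0,"rz":0},{"dx":0,"dy":0,"dz":0,"rx":0,"ry":0,"rz":0},{"dx":0,"dy":0,"dz":0,"rx":0,"ry":0,"rz":0}]' 0.3
python3 -m inch '[{"dx":0,"dy":0,"dz":-0.02,"rx":0,"ry":0,"rz":0},{"dx":0,"dy":0,"dz":-0.06,"rx":0,"ry":0,"rz":0},{"dx":0,"dy":0,"dz":-0.12,"rx":0,"ry":0,"rz":0},{"dx":0,"dy":0,"dz":-0.17,"rx":0,"ry":0,"rz":0},{"dx":0,"dy":0,"dz":-0.17,"rx":0,"ry":0,"rz":0}]' 0.3
python3 - <<'E'
from h import *
import cv2
w=optics.grab_frame('wrist');s=optics.grab_frame('scene')
o=np.zeros((420,800,3),np.uint8);o[:,:400]=w[:,80:480];o[:360,400:]=cv2.resize(s[205:295,200:300],(400,360),interpolation=2)
cv2.imwrite('pics/7.png',o[:,:,::-1])
c,sn=np.cos(-.1096),np.sin(-.1096)
k=np.array([.5469-c*.108-sn*-.024,.2266-sn*.108*1+c*-.024]);print(k)
need([k[0],k[1],.25],cur()[1])
E
```

```text
time: 8.6
tool_pos: [0.5338, 0.1078, 0.1451]
tool_rot: [0.002, 0.75, 0.661, -0.002]
contact_force: [-1.2, -11.1, 3.5]
gripper_width: 0.238
grasp_force: 59.3
need d [ 0.0001 -0.0001  0.0001] r [-0.0002  0.0045 -0.0001] dist mm 0.1
force local [ -0.  -11.1   3.5] err local mm [-0.1  0.1 -0.1] grip 0.238
time: 9.1
tool_pos: [0.5338, 0.1108, 0.1446]
tool_rot: [-0.001, 0.75, 0.662, 0.0]
contact_force: [-0.0, 0.4, -0.7]
gripper_width: 0.649
grasp_force: 0.0
time: 9.6
tool_pos: [0.5372, 0.1108, 0.2907]
tool_rot: [0.004, 0.75, 0.662, 0.006]
contact_force: [-0.0, 0.6, 0.5]
gripper_width: 0.654
grasp_force: 0.0
[0.43692287 0.21455712]
need d [ 0.1137 -0.1377  0.0416] r [0. 0. 0.] dist mm 146.7
```

View pics/7.png

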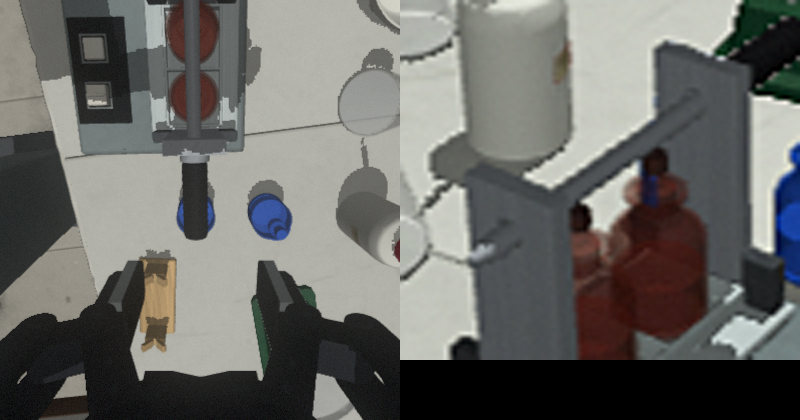

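Run:
```python
from h import *
k=ray('wrist',178,96,.060);print('run key',k,'stop',ray('wrist',173,47,.051))
need([.437,.2145,.20],down(1.461))
```

```text
run key [0.43677236 0.21441453 0.06      ] stop [0.43981946 0.26394808 0.051     ]
need d [ 0.1135 -0.1378  0.1041] r [ 0.0029 -0.0012 -0.0102] dist mm 165.4
```

Agrees within 1 mm. First move sideways at height, then down.

```bash
python3 -m inch '[{"dx":0.03,"dy":-0.05,"dz":0,"rx":0,"ry":0,"rz":-0.01},{"dx":0.06,"dy":-0.09,"dz":0,"rx":0,"ry":0,"rz":-0.01},{"dx":0.1135,"dy":-0.1378,"dz":0.03,"rx":0.003,"ry":-0.001,"rz":-0.01},{"dx":0.1135,"dy":-0.1378,"dz":0.1,"rx":0.003,"ry":-0.001,"rz":-0.01},{"dx":0.1135,"dy":-0.1378,"dz":0.104,"rx":0.003,"ry":-0.001,"rz":-0.01}]' -1
python3 -m inch '[{"dx":0,"dy":0,"dz":0,"rx":0,"ry":0,"rz":0},{"dx":0,"dy":0,"dz":0,"rx":0,"ry":0,"rz":0}]' -1
python3 -c "
from h import *
need([.437,.2145,.07],down(1.461));need([.437,.2145,.053],down(1.461))"
```

```text
time: 10.2
tool_pos: [0.4314, 0.2143, 0.1912]
tool_rot: [-0.004, 0.744, 0.668, -0.007]
contact_force: [0.3, -0.7, -0.8]
gripper_width: -0.002
grasp_force: 0.0
time: 10.4
tool_pos: [0.4365, 0.2138, 0.1982]
tool_rot: [-0.001, 0.745, 0.667, -0.002]
contact_force: [-0.4, -0.0, 0.9]
gripper_width: 0.002
grasp_force: 0.0
need d [0.0011 0.0013 0.1603] r [-0.003   0.0006 -0.001 ] dist mm 128.2
need d [0.0011 0.0014 0.1815] r [-0.003   0.0006 -0.001 ] dist mm 145.2
```

```bash
python3 -m inch '[{"dx":0,"dy":0,"dz":0.05,"rx":0,"ry":0,"rz":0},{"dx":0,"dy":0,"dz":0.1,"rx":0,"ry":0,"rz":0},{"dx":0,"dy":0,"dz":0.14,"rx":0,"ry":0,"rz":0},{"dx":0,"dy":0,"dz":0.16,"rx":0,"ry":0,"rz":0},{"dx":0,"dy":0,"dz":0.16,"rx":0,"ry":0,"rz":0}]' -1
python3 -m inch '[{"dx":0,"dy":0,"dz":0.006,"rx":0,"ry":0,"rz":0},{"dx":0,"dy":0,"dz":0.011,"rx":0,"ry":0,"rz":0},{"dx":0,"dy":0,"dz":0.016,"rx":0,"ry":0,"rz":0},{"dx":0,"dy":0,"dz":0.019,"rx":0,"ry":0,"rz":0},{"dx":0,"dy":0,"dz":0.02,"rx":0,"ry":0,"rz":0}]' -1
python3 -m inch '[{"dx":0,"dy":0,"dz":0.001,"rx":0,"ry":0,"rz":0},{"dx":0,"dy":0,"dz":0.002,"rx":0,"ry":0,"rz":0},{"dx":0,"dy":0,"dz":0.002,"rx":0,"ry":0,"rz":0}]' -1
```

```text
time: 10.9
tool_pos: [0.4354, 0.2133, 0.0689]
tool_rot: [-0.002, 0.746, 0.666, -0.003]
contact_force: [-0.9, -0.7, 0.1]
gripper_width: 0.0
grasp_force: 0.0
time: 11.4
tool_pos: [0.4362, 0.2146, 0.0545]
tool_rot: [-0.001, 0.745, 0.667, -0.001]
contact_force: [2.4, 0.1, 1.9]
gripper_width: -0.003
grasp_force: 1.0
time: 11.7
tool_pos: [0.4357, 0.2146, 0.0529]
tool_rot: [-0.001, 0.745, 0.667, -0.001]
contact_force: [1.0, 0.6, 4.9]
gripper_width: 0.002
grasp_force: 2.6
```

```bash
python3 -m inch '[{"dx":0,"dy":0,"dz":0.0015,"rx":0,"ry":0,"rz":0},{"dx":0,"dy":0,"dz":0.003,"rx":0,"ry":0,"rz":0},{"dx":0,"dy":0,"dz":0.003,"rx":0,"ry":0,"rz":0}]' -1
```

```text
time: 12.0
tool_pos: [0.436, 0.2146, 0.0526]
tool_rot: [-0.001, 0.745, 0.667, -0.002]
contact_force: [-4.6, -2.5, 17.2]
gripper_width: -0.004
grasp_force: 8.9
```

Hard stop reached (17 N, z 52.6 mm): key fully in. Retreat and look.

```bash
python3 -m inch '[{"dx":0,"dy":0,"dz":-0.02,"rx":0,"ry":0,"rz":0},{"dx":0,"dy":0,"dz":-0.07,"rx":0,"ry":0,"rz":0},{"dx":0,"dy":0,"dz":-0.12,"rx":0,"ry":0,"rz":0},{"dx":-0.03,"dy":-0.03,"dz":-0.17,"rx":0,"ry":0,"rz":0},{"dx":-0.06,"dy":-0.06,"dz":-0.2,"rx":0,"ry":0,"rz":0}]' -1
python3 -m inch '[{"dx":-0.15,"dy":-0.02,"dz":-0.05,"rx":0,"ry":0,"rz":0},{"dx":-0.15,"dy":-0.02,"dz":-0.05,"rx":0,"ry":0,"rz":0},{"dx":-0.15,"dy":-0.02,"dz":-0.05,"rx":0,"ry":0,"rz":0},{"dx":-0.15,"dy":-0.02,"dz":-0.05,"rx":0,"ry":0,"rz":0},{"dx":-0.15,"dy":-0.02,"dz":-0.05,"rx":0,"ry":0,"rz":0}]' -1
python3 - <<'E'
from h import *
import cv2
t=optics.grab_frame('top');s=optics.grab_frame('scene')
o=np.zeros((500,800,3),np.uint8);o[:,:300]=cv2.resize(t[190:290,150:250],(300,300),interpolation=2)[:300].repeat(1,0) if 0 else 0
o[:400,:320]=cv2.resize(t[190:290,160:240],(320,400),interpolation=2);o[:500,325:]=cv2.resize(s[200:370,195:350],(475,500),interpolation=2)
cv2.imwrite('pics/8.png',o[:,:,::-1])
E
```

```text
time: 12.5
tool_pos: [0.3826, 0.1718, 0.2123]
tool_rot: [-0.001, 0.745, 0.668, -0.001]
contact_force: [1.5, -0.4, 0.3]
gripper_width: -0.002
grasp_force: 0.0
time: 13.0
tool_pos: [0.3536, 0.0543, 0.2495]
tool_rot: [-0.002, 0.745, 0.667, -0.002]
contact_force: [-0.6, 0.9, -0.6]
gripper_width: 0.001
grasp_force: 0.0
```

View pics/8.png

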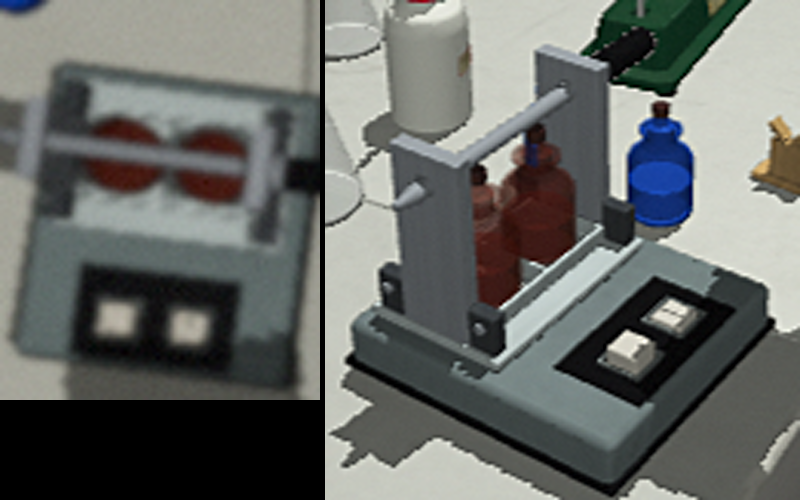

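The run key, at about (672,313), is in. The stop key, at about (632,350), is up. The bar is through both uprights, and both bottles are standing in their wells.

```bash
python3 -m inch '[{"dx":0,"dy":0,"dz":0,"rx":0,"ry":0,"rz":0},{"dx":0,"dy":0,"dz":0,"rx":0,"ry":0,"rz":0}]' -1 >/dev/null; python3 -c "
from plant import ticket;print(ticket.job_done())"
```

```text
the job is handed in; nothing more can be done
None
```

The bar is threaded through both uprights with its collar home, the run key is in with the stop key up, both bottles are still standing in their wells, and the job is handed in (no verdict was returned).

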